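# Hook the tube bin to the front of the cabinet shelf

## Task

In the safety cabinet, pick up the dark steel pull hook, catch it behind the front lip of the bin that holds the capped tubes, and drag that bin straight forward until its front lip is flush with the front edge of the shelf. Then unhook and stand the hook upright on its own feet on the open bench. Do not touch the bins with the gripper, and leave the bin of plates where it is.

Things in the scene. Friction and masses are not known exactly. Their poses are not given: they have to be found in the camera images.
- hook_grip (a point): Pull hook (dark steel bar standing on a plate at each end): centre of its upright black grip, 40 long (x), 24 thick (y), from 39 below to 31 above. z up, 85 above the soles; x to the tip. Bar 20 wide, underside 45 below. Tip plate 5 thick (x), 30 wide, at x +120, down to 85 below. Heel plate 60 wide, x -50, also to 85 below. 250 g. Sizes in mm.
- tube_bin: Loose white open bin with six tubes, blue caps 46 mm over the rim; 450 g; 195 deep (x), 100 wide (y), 70 high (mm). Origin: at its underside level, below the outer edge of the front lip, mid-width; x to its back (away from robot), z up. Rim and lip top 70 above the origin. Lip and front wall fill x 0 to 10; empty from there to x 60, where the tubes begin; inner floor 5 up.
- plate_bin: The same bin, origin and axes likewise, but holding a stack of flat rectangular well plates that rises 20 mm above the rim. Stands in another lane; leave it alone.
- shelf: Fixed white-decked wire shelf, 430 mm wide (y), 320 deep (x), deck 12 above the bench, three lanes (pitch 140, strips 12 high between). Origin: on the bench below the middle of its front edge (the line x = 0); x to the back along the lanes, z up. Wires cross 162 above the bench, only behind x = 175. Lanes hold tube bin, plate bin and a dark tip box in any order, 55 to 95 back.

How it is judged:
On the way, in this order (a step that is already met when the one before it is completed fails the run):
1. the hook's tip is inside the tube bin, behind its front lip and at least 10 mm below the rim (x of tube_bin in the frame of hook_grip between 0.06 and 0.112 m and y of tube_bin in the frame of hook_grip between -0.04 and 0.04 m and z of tube_bin in the frame of hook_grip above -0.145 m), for 0.1 s.
2. with the hook still behind the lip, the tube bin's front lip has come within 15 mm of the shelf's front edge (all of step 1 and x of tube_bin in the frame of shelf between -0.015 and 0.015 m), for 0.1 s.
At the end, for the whole second after the job is handed in: The tube bin stands level on the shelf, at rest, its front lip within 15 mm of the shelf's front edge and its x axis within 0.2 rad (11 degrees) of the shelf's; the hook stands upright (within 0.1 rad) on the bench, its grip centre less than 91 mm above it (x of tube_bin in the frame of shelf between -0.015 and 0.015 m and angle between the x axis of tube_bin and the x axis of shelf, either way round below 0.2 rad and angle between each of tube_bin, hook_grip's own z axis and vertical below 0.1 rad and linear speed of tube_bin below 0.01 m/s and height (world z) of tube_bin between 0.006 and 0.018 m and height (world z) of hook_grip below 0.091 m); the robot touches nothing.
It fails at once if the gripper or arm touches the tube bin (contact force between any of the fingers, the arm and tube_bin above 1 N).
It fails at once if the gripper or arm touches the plate bin (contact force between any of the fingers, the arm and plate_bin above 1 N).
It fails at once if the plate bin is moved more than 15 mm (distance of plate_bin from where it was at the start of the episode above 0.015 m).
It also fails if it takes over 46 s, if anything falls off the work surface, if the arm or the gripper's body presses on something with over 40 N, if the wrist force passes 120 N, or if a joint passes its speed limit or range.

## Robot

A 7-joint arm with a two-finger parallel gripper is mounted at the origin on the work surface. World frame = base frame: x ahead of the robot, y to its left, z up, the work surface at z = 0. Lengths are in m, angles in rad, forces in N, time in s.
With the tool pointing down it reaches from about 0.425 to 1.025 m from the base axis. Payload 3.6 kg.
Tool frame: the origin (TCP) lies midway between the tips of the shut fingers; the grasp point (between the pads) lies ctrl.grasp_offset behind it (ctrl.grasp_offset is the distance from the TCP to the grasp point, in m); x points along the fingers, z is the direction in which the jaws open and shut, and the axes are right-handed (so a half turn about x gives the same grasp; the last joint's range is limited). The gripper opens to 85 mm and grips with 20 to 120 N. Pads are 22 mm wide; open, the fingers measure 114 mm over their backs; the gripper's body (76 mm by 85 mm) begins 54 mm behind the grasp point. The pads swing forward as they close: fully open they stand 13 mm farther back than shut.
Start: joints at [1.097, 0.591, 0.048, 1.609, -0.033, 0.943, -0.034], TCP at [0.269, -0.673, 0.231] pointing down, gripper open.
Joint ranges: [-2.69, 2.69], [-0.47, 2.24], [-1.27, 1.36], [0.19, 2.51], [-1.53, 4.68], [0.08, 2.07], [-3.09, 3.09]. Speed limits (rad/s): [2.57, 2.57, 3.14, 3.14, 3.14, 3.14, 3.14].

## Interface

Orientations are given as [roll, pitch, yaw] about the fixed x, y, z axes, in that order (R = Rz(yaw) Ry(pitch) Rx(roll)).
In Python, from bench import ctrl, imaging gives the robot as it stands. The module is installed in compiled form; this text tells all that it offers.
- The arm moves only by the shell command python3 -m pendant 'ROWS'. ROWS is JSON, a list of rows, each an object of numbers: "dx", "dy", "dz": the shift along the tool's x, y, z in mm; "ax", "ay", "az": the turn, a rotation vector about the tool's x, y, z in rad; "fingers": the opening, from 0 (shut) to 1 (fully open). In form: [{"dx": .., "dy": .., "dz": .., "ax": .., "ay": .., "az": .., "fingers": ..}, ...]. A call has 1 to 5 rows; each row shifts and turns the commanded pose from where the row before left it, along the tool's axes as they then stand; what a row does not reach is not made up. A row lasts 1/8 s, in which the tool goes at most 62.5 mm and 10.7 degrees, less where a joint would pass 70% of its speed; a pose out of reach is approached as far as the arm can. A call is refused whole if a number of a shift passes 62.5 or a number of a turn 0.188, either way. A call with a gripper value outside its range is refused whole. The fingers move at their own pace and stop on an object; the grip force is fixed at half the most. Time passes only in rows, so rows that do not move let the fingers close. It gives the time, the measured TCP pose, the force and the opening at its end, in the units of the state.
- ctrl.read_state(): the state, without advancing time (a new reading comes with each control period).
- imaging.grab_frame(name): name is "scene" or "top" or "wrist"; returns a dict with "frame" (400x640x3 uint8, red, green, blue), "fx", "fy", "cx", "cy" (pixels), "rvec" (rotation vector, rad) and "tvec" (3), from world to camera coordinates, as OpenCV has them. Camera axes: x right, y down, z forward; pixel columns grow to the right and rows downward; lengths in m; the calibration is good to about 2 mm. A picture is of the moment at which its call begins. There is no depth.
- ctrl.finish_job(): hands the job in, once; it reports no verdict.
The state is a dict: "time_s": time; "qpos": joint angles; "qvel": joint speeds; "tau": joint torques, N m; "eef_pos": TCP position; "eef_rot": TCP orientation; "force": force on the tool from outside, world axes, zero at the start; "wrist_torque": the same for the moment, N m; "opening": finger opening in m.
Only numpy, scipy, OpenCV 4.12 (cv2) and the standard library are available. Lean on these libraries where they do the work, as an engineer would, in place of code of your own. Each camera call takes 0.05 s, during which the arm holds its last target. There are 200 camera calls.

## Working session

There is one attempt and no reset: what is moved stays moved. The work goes in short steps, Python scripts to look and compute and a shell command to move; the robot and the scene stay as the last step left them, time stands still between calls to the robot, and variables do not carry over. Pictures are saved under pics/ and viewed, about 8 in all and at most 12, crops included, and the job is handed in when it is done.

```bash
mkdir -p pics; cat > h.py <<'E'
import numpy as np, cv2
from scipy.spatial.transform import Rotation as R
from bench import ctrl, imaging
def grab(n,save=None):
    d=imaging.grab_frame(n); im=cv2.cvtColor(d['frame'],cv2.COLOR_RGB2BGR)
    if save: cv2.imwrite('pics/'+save,im)
    np.savez('pics/'+n+'.npz',**d)
    return d
def load(n): return dict(np.load('pics/'+n+'.npz'))
def ray(d,u,v):
    Rm=cv2.Rodrigues(np.array(d['rvec'],float))[0]; t=np.array(d['tvec'],float).ravel()
    return -Rm.T@t, Rm.T@np.array([(u-d['cx'])/d['fx'],(v-d['cy'])/d['fy'],1.])
def onz(d,u,v,z):
    c,r=ray(d,u,v); return c+r*(z-c[2])/r[2]
def proj(d,p):
    return cv2.projectPoints(np.array(p,float).reshape(-1,3),np.array(d['rvec'],float),np.array(d['tvec'],float),np.array([[d['fx'],0,d['cx']],[0,d['fy'],d['cy']],[0,0,1.]]),None)[0].reshape(-1,2)
E
python3 - <<'E'
from h import *
s=ctrl.read_state(); print(s, ctrl.grasp_offset)
a=grab('scene','scene0.png'); b=grab('top','top0.png')
for d in (a,b): print(ray(d,320,200), d['fx'])
E
```

```text
{'time_s': 0.0, 'qpos': array([ 1.09747046,  0.59209431,  0.04831167,  1.60984086, -0.03329744,
        0.9427067 , -0.0337037 ]), 'qvel': array([-5.54170124e-04,  1.16636843e-06, -1.13513019e-03,  1.44702153e-03,
       -5.92149294e-04,  1.86653671e-04, -2.97360172e-04]), 'tau': array([-4.50416192e-04, -5.48687053e+01,  1.54646304e+00, -1.98122728e+01,
        9.35495831e-03,  8.63128313e-03, -4.06497833e-06]), 'eef_pos': array([ 0.26848824, -0.67255257,  0.23015221]), 'eef_rot': array([-3.08179717,  1.56855205,  2.0104857 ]), 'force': array([1.05125933, 0.67766849, 0.50898387]), 'wrist_torque': array([ 0.00436551, -0.03693279, -0.03703768]), 'opening': 0.085640927622367} 0.0187
(array([1.28240826, 0.04204582, 0.69620446]), array([-0.76608017, -0.04532007, -0.64118935])) 410.2385553882231
(array([0.3842473 , 0.01418814, 1.09296611]), array([ 1.74483667e-01,  2.38028687e-04, -9.84704547e-01])) 387.3722448517812
```

View pics/scene0.png

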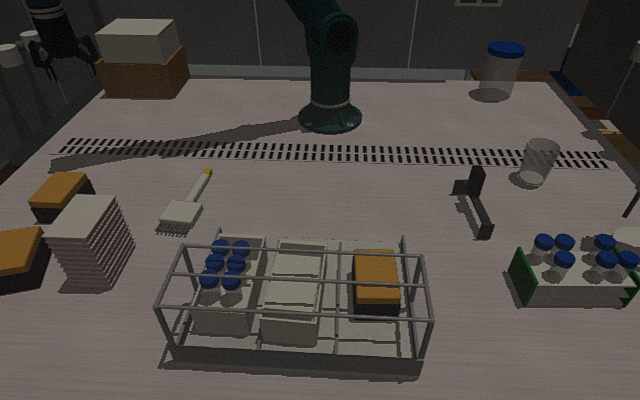

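View pics/top0.png

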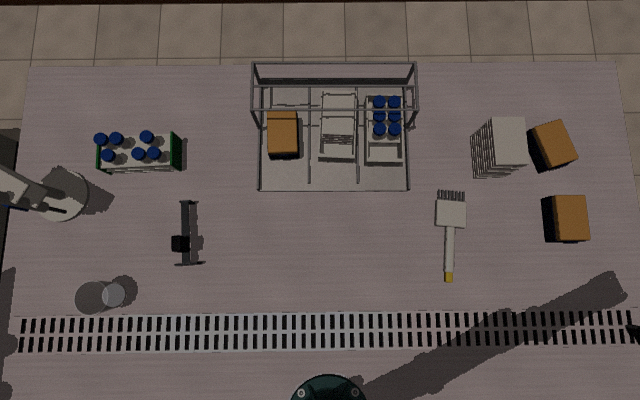

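The scene view has the tube bin (blue caps) at about (228,270) on the shelf and the hook at about (475,200). In the top view the tube bin is in the right-hand lane at about (384,130). The hook is at about (188,232), with its wide heel plate near row 263, nearest the robot, and its tip near row 202. Next I'll zoom in to get corners.

```bash
python3 - <<'E'
import cv2, numpy as np
im=cv2.imread('pics/top0.png'); s=cv2.imread('pics/scene0.png')
g=lambda a:np.clip(a.astype(float)*1.5+15,0,255).astype('uint8')
def crop(i,x,y,w,h,k): return cv2.resize(g(i[y:y+h,x:x+w]),None,fx=k,fy=k,interpolation=cv2.INTER_CUBIC)
A=crop(im,245,60,180,140,4) #720x560 
cv2.imwrite('pics/shelf.png',A)
B=crop(im,160,190,60,85,7) # 420x595
C=crop(s,440,155,60,85,6)
out=np.zeros((600,790,3),'uint8'); out[:595,:420]=B; out[:510,425:785]=C
cv2.imwrite('pics/hook.png',out)
E
```

```text
(no output)
```

View pics/shelf.png

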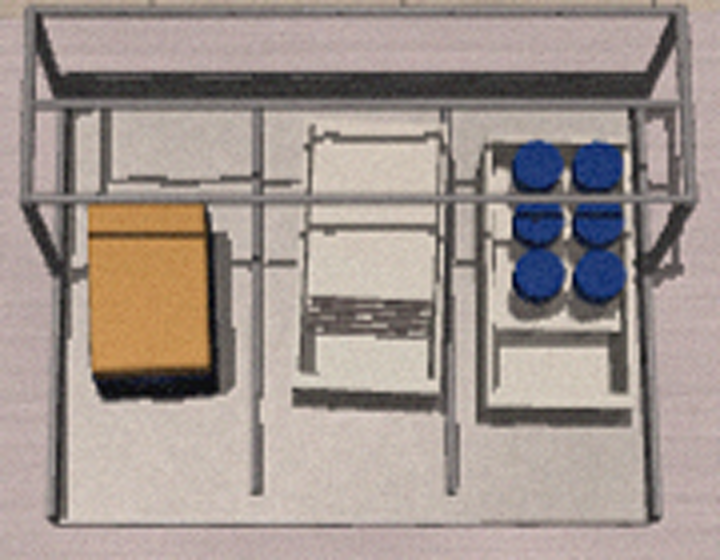

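View pics/hook.png

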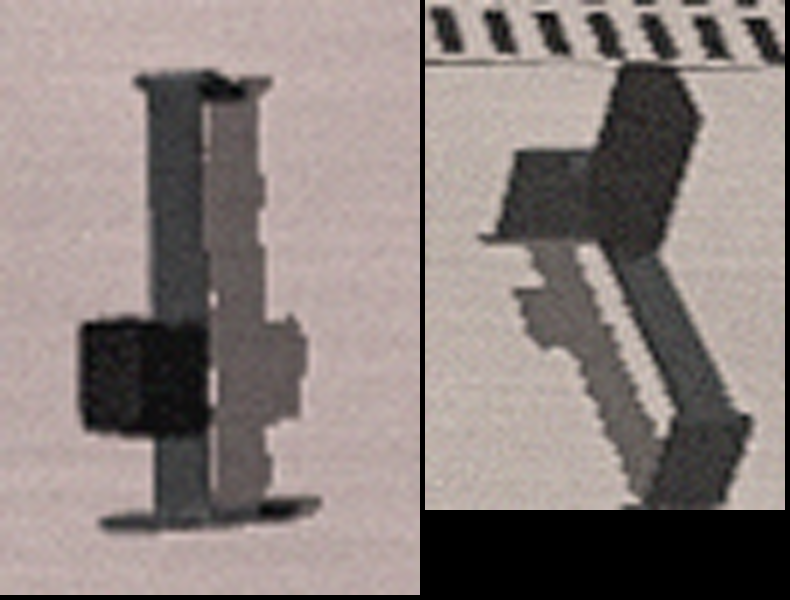

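The shelf crop shows the shelf's front edge at about row 190.7, columns 258 to 410. The tube bin's lip top edge is at about row 162, columns 365 to 403, and the plate bin is in the middle lane. The hook crop shows the bar running from about (185.1,202) to (185.8,261), with the grip top at about (176,243.6).

```bash
python3 - <<'E'
from h import *
a=load('scene'); b=load('top')
P=lambda n,u,v,z:print(n,onz(b,u,v,z).round(4))
T=lambda x,y:(245+x/4,60+y/4)
H=lambda x,y:(160+x/7,190+y/7)
P('shelfL',*T(52,523),.012);P('shelfR',*T(660,522),.012)
P('shelf strip1 front',*T(257,494),.024);P('strip2',*T(453,494),.024)
P('lipL',*T(480,408),.082);P('lipR',*T(632,410),.082);P('lip inL',*T(497,394),.082);P('lip inR',*T(612,394),.082)
P('lip bottomL',*T(480,422),.012);P('lip bottomR',*T(632,424),.012)
P('plateL',*T(293,391),.082);P('plateR',*T(443,393),.082)
P('bar tip',*H(175.5,85),.046);P('bar heel',*H(180.5,500),.046)
P('tip end',*H(175,74),.046);
for q in [(80,320),(140,318),(80,430),(142,432)]: P('grip top',*H(*q),.116)
for q in [(208,320),(208,432)]: P('grip base R',*H(*q),.046)
for q in [(103,525),(320,505)]: P('heel foot',*H(*q),.0)
P('heelTopL?',*H(150,515),.046)
S=lambda x,y:(440+(x-425)/6,155+y/6)
for n,q,z in [('griptopL',(622,62),.116),('griptopR',(678,68),.116),('gripR2',(703,120),.116),('griptop4',(608,100),.116),('tip plate R top',(752,415),.046),('tip plate L top',(678,415),.046)]:
    print('scene',n,onz(a,*S(*q),z).round(4))
E
```

```text
shelfL [0.6047 0.1905 0.012 ]
shelfR [ 0.6    -0.2423  0.012 ]
shelf strip1 front [0.6214 0.0442 0.024 ]
strip2 [ 0.6196 -0.0942  0.024 ]
lipL [ 0.6661 -0.1083  0.082 ]
lipR [ 0.6634 -0.2109  0.082 ]
lip inL [ 0.6757 -0.1202  0.082 ]
lip inR [ 0.6747 -0.198   0.082 ]
lip bottomL [ 0.6751 -0.1165  0.012 ]
lip bottomR [ 0.6723 -0.226   0.012 ]
plateL [0.6795 0.0178 0.082 ]
plateR [ 0.6768 -0.0837  0.082 ]
bar tip [0.5685 0.384  0.046 ]
bar heel [0.4081 0.3739 0.046 ]
tip end [0.5728 0.3844 0.046 ]
grip top [0.4709 0.3891 0.116 ]
grip top [0.4713 0.3677 0.116 ]
grip top [0.4317 0.3869 0.116 ]
grip top [0.4307 0.3648 0.116 ]
grip base R [0.4764 0.3668 0.046 ]
grip base R [0.4337 0.3647 0.046 ]
heel foot [0.3998 0.4199 0.    ]
heel foot [0.4065 0.3343 0.    ]
heelTopL? [0.4026 0.3852 0.046 ]
scene griptopL [0.4382 0.3683 0.116 ]
scene griptopR [0.4414 0.3901 0.116 ]
scene gripR2 [0.477  0.3912 0.116 ]
scene griptop4 [0.4653 0.3566 0.116 ]
scene tip plate R top [0.5726 0.4033 0.046 ]
scene tip plate L top [0.574  0.3749 0.046 ]
```

```bash
cat >> h.py <<'E'
def tgt(psi,s): # tool down, jaws along hook y
    x=np.array([0,0,-1.]); z=s*np.array([-np.sin(psi),np.cos(psi),0]); return np.c_[x,np.cross(z,x),z]
def need(p,psi,pos=None):
    s=ctrl.read_state(); M=R.from_euler('xyz',s['eef_rot']).as_matrix()
    sg=1 if M[:,2]@tgt(psi,1)[:,2]>0 else -1
    T=tgt(psi,sg); rv=R.from_matrix(M.T@T).as_rotvec()
    d=(np.array(p)-s['eef_pos'])*1e3
    print('turn',rv.round(3),'shift before turn axes',(M.T@d).round(1),'after turn',(T.T@d).round(1),'sign',sg)
    print('tool axes\n',M.round(3))
E
python3 - <<'E'
from h import *
need([.50,0,.25],.063)
need([.453,.377,.071],.063)
E
```

```text
turn [ 0.317 -0.002  0.   ] shift before turn axes [ -18.7  464.4 -538.8] after turn [ -19.7  273.4 -656.7] sign -1
tool axes
 [[-0.001  0.929  0.371]
 [ 0.002  0.371 -0.929]
 [-1.    -0.    -0.002]]
turn [ 0.317 -0.002  0.   ] shift before turn axes [ 161.   560.6 -906. ] after turn [  159.3   250.2 -1035.9] sign -1
tool axes
 [[-0.001  0.929  0.371]
 [ 0.002  0.371 -0.929]
 [-1.    -0.    -0.002]]
```

```bash
python3 -m pendant '[{"ax":0.159,"fingers":1},{"ax":0.158,"fingers":1},{"dx":-4,"dy":23,"dz":-54,"fingers":1},{"dx":-4,"dy":23,"dz":-54,"fingers":1},{"dx":-4,"dy":23,"dz":-54,"fingers":1}]'
python3 -m pendant '[{"dx":-4,"dy":23,"dz":-54,"fingers":1},{"dx":-4,"dy":23,"dz":-54,"fingers":1},{"dy":23,"dz":-54,"fingers":1},{"dy":23,"dz":-54,"fingers":1},{"dy":23,"dz":-54,"fingers":1}]'
python3 -m pendant '[{"dy":23,"dz":-54,"fingers":1},{"dy":23,"dz":-54,"fingers":1},{"dy":23,"dz":-54,"fingers":1},{"dy":23,"dz":-54,"fingers":1},{"dy":-4,"dz":-55,"fingers":1}]'
python3 -m pendant '[{"dy":-4,"dz":-55,"fingers":1},{"dy":-4,"dz":-55,"fingers":1},{"dy":-4,"dz":-55,"fingers":1},{"dy":-4,"dz":-55,"fingers":1},{"fingers":1}]'
python3 - <<'E'
from h import *
need([.453,.377,.071],.063)
grab('wrist','w1.png')
E
```

```text
turn [ 0.317 -0.002  0.   ] shift before turn axes [ 161.   560.6 -906. ] after turn [  159.3   250.2 -1035.9] sign -1
tool axes
 [[-0.001  0.929  0.371]
 [ 0.002  0.371 -0.929]
 [-1.    -0.    -0.002]]schema error: expected keys dx, dy, dz, ax, ay, az, fingers
schema error: expected keys dx, dy, dz, ax, ay, az, fingers
schema error: expected keys dx, dy, dz, ax, ay, az, fingers
schema error: expected keys dx, dy, dz, ax, ay, az, fingers
```

View pics/w1.png

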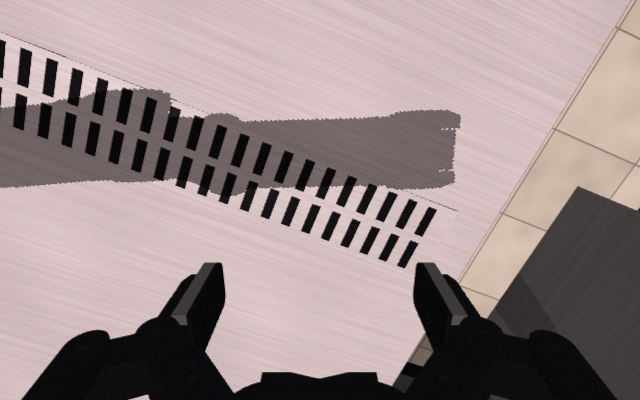

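All seven keys are required, so the calls were refused and nothing moved. The wrist picture shows only bare bench between the fingers.

```bash
python3 -m pendant '[{"dx":0,"dy":0,"dz":0,"ax":0.159,"ay":0,"az":0,"fingers":1},{"dx":0,"dy":0,"dz":0,"ax":0.158,"ay":0,"az":0,"fingers":1},{"dx":-4,"dy":23,"dz":-54,"ax":0,"ay":0,"az":0,"fingers":1},{"dx":-4,"dy":23,"dz":-54,"ax":0,"ay":0,"az":0,"fingers":1},{"dx":-4,"dy":23,"dz":-54,"ax":0,"ay":0,"az":0,"fingers":1}]'
python3 -m pendant '[{"dx":-4,"dy":23,"dz":-54,"ax":0,"ay":0,"az":0,"fingers":1},{"dx":-4,"dy":23,"dz":-54,"ax":0,"ay":0,"az":0,"fingers":1},{"dx":0,"dy":23,"dz":-54,"ax":0,"ay":0,"az":0,"fingers":1},{"dx":0,"dy":23,"dz":-54,"ax":0,"ay":0,"az":0,"fingers":1},{"dx":0,"dy":23,"dz":-54,"ax":0,"ay":0,"az":0,"fingers":1}]'
python3 -m pendant '[{"dx":0,"dy":23,"dz":-54,"ax":0,"ay":0,"az":0,"fingers":1},{"dx":0,"dy":23,"dz":-54,"ax":0,"ay":0,"az":0,"fingers":1},{"dx":0,"dy":23,"dz":-54,"ax":0,"ay":0,"az":0,"fingers":1},{"dx":0,"dy":23,"dz":-54,"ax":0,"ay":0,"az":0,"fingers":1},{"dx":0,"dy":-4,"dz":-55,"ax":0,"ay":0,"az":0,"fingers":1}]'
python3 -m pendant '[{"dx":0,"dy":-4,"dz":-55,"ax":0,"ay":0,"az":0,"fingers":1},{"dx":0,"dy":-4,"dz":-55,"ax":0,"ay":0,"az":0,"fingers":1},{"dx":0,"dy":-4,"dz":-55,"ax":0,"ay":0,"az":0,"fingers":1},{"dx":0,"dy":-4,"dz":-55,"ax":0,"ay":0,"az":0,"fingers":1},{"dx":0,"dy":0,"dz":0,"ax":0,"ay":0,"az":0,"fingers":1}]'
python3 - <<'E'
from h import *
need([.453,.377,.071],.063)
grab('wrist','w2.png')
E
```

```text
time_s: 0.78
eef_pos: [0.328, -0.5054, 0.243]
eef_rot: [-3.096, 1.57, 1.68]
force: [1.1, 0.1, 0.5]
opening: 0.0858
time_s: 1.4
eef_pos: [0.4256, -0.2288, 0.2514]
eef_rot: [1.218, 1.57, -0.291]
force: [1.4, -0.0, 0.3]
opening: 0.0854
time_s: 2.02
eef_pos: [0.4981, 0.0478, 0.2515]
eef_rot: [1.77, 1.568, 0.262]
force: [0.5, -0.3, -0.9]
opening: 0.0856
time_s: 2.65
eef_pos: [0.4647, 0.2699, 0.2514]
eef_rot: [3.084, 1.567, 1.586]
force: [0.4, -0.2, -0.0]
opening: 0.0854
turn [ 0.009 -0.003 -0.   ] shift before turn axes [ 180.8   -4.  -107. ] after turn [ 180.4   -5.  -107.6] sign -1
tool axes
 [[-0.     0.997  0.072]
 [ 0.003  0.072 -0.997]
 [-1.     0.    -0.003]]
```

View pics/w2.png

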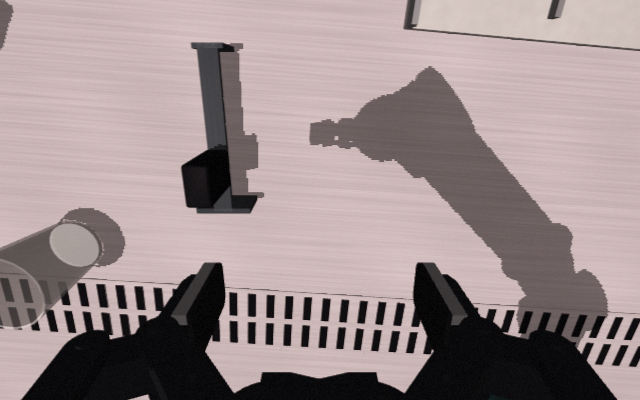

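The wrist view shows the hook ahead and to the left. The bar runs from about (207,48) to (218,145), the grip is at about (205,180), and the tip plate is at the far end.

```bash
python3 - <<'E'
from h import *
d=load('wrist'); im=d['frame'].astype(int)
for v in (60,80,100,120,140):
    row=im[v,185:260].sum(1); x=np.where(row<270)[0]+185
    l,r=x[0],x[x-np.arange(len(x))==x[0]][-1]
    print(v,l,r,onz(d,l,v,.046).round(4),onz(d,r+1,v,.046).round(4))
for q,n in [((192,44),'tip L'),((229,44),'tip R'),((205,47),'c')]: print(n,onz(d,*q,.046).round(4))
k=((im.sum(2)<90)&(np.arange(400)[:,None]<215)&(np.arange(640)<260)).astype('uint8')
c=max(cv2.findContours(k,0,2)[0],key=cv2.contourArea)
for q in cv2.approxPolyDP(c,3,True)[:,0]: print(q,onz(d,*q,.116).round(4),onz(d,*q,.046).round(4))
E
```

```text
60 199 220 [0.5582 0.3936 0.046 ] [0.5597 0.3724 0.046 ]
80 201 222 [0.54   0.3925 0.046 ] [0.5415 0.3709 0.046 ]
100 203 223 [0.521  0.3913 0.046 ] [0.5226 0.3703 0.046 ]
120 205 225 [0.5014 0.3901 0.046 ] [0.503  0.3686 0.046 ]
140 207 227 [0.481  0.3888 0.046 ] [0.4826 0.3669 0.046 ]
tip L [0.5719 0.3996 0.046 ]
tip R [0.5745 0.3644 0.046 ]
c [0.5702 0.3874 0.046 ]
[226 145] [0.4916 0.3503 0.116 ] [0.4772 0.3691 0.046 ]
[208 150] [0.4863 0.3655 0.116 ] [0.4705 0.3881 0.046 ]
[182 166] [0.4708 0.3882 0.116 ] [0.4511 0.4165 0.046 ]
[188 206] [0.4343 0.3851 0.116 ] [0.4054 0.4127 0.046 ]
[212 207] [0.435  0.3638 0.116 ] [0.4062 0.386  0.046 ]
[230 186] [0.4558 0.3475 0.116 ] [0.4323 0.3656 0.046 ]
```

Both views agree: grip centre at about (0.4526, 0.3755), yaw 0.064.

```bash
python3 -m pendant '[{"dx":0,"dy":-2.5,"dz":-53,"ax":0,"ay":0,"az":0,"fingers":1},{"dx":20,"dy":-2,"dz":-53,"ax":0.008,"ay":-0.003,"az":0,"fingers":1},{"dx":50,"dy":0,"dz":0,"ax":0,"ay":0,"az":0,"fingers":1},{"dx":50,"dy":0,"dz":0,"ax":0,"ay":0,"az":0,"fingers":1},{"dx":0,"dy":0,"dz":0,"ax":0,"ay":0,"az":0,"fingers":1}]'
python3 - <<'E'
from h import *
need([.4526,.3755,.071],.064)
E
```

```text
time_s: 3.32
eef_pos: [0.4534, 0.3649, 0.1278]
eef_rot: [-0.597, 1.559, -2.115]
force: [-0.3, -0.1, 0.3]
opening: 0.0848
turn [-0.011  0.01   0.007] shift before turn axes [ 56.7   0.1 -11.2] after turn [ 56.8  -0.2 -10.6] sign -1
tool axes
 [[-0.006  0.999  0.053]
 [-0.011  0.053 -0.999]
 [-1.    -0.007  0.01 ]]
```

```bash
python3 -m pendant '[{"dx":0,"dy":0,"dz":0,"ax":0,"ay":0,"az":0,"fingers":1},{"dx":0,"dy":0,"dz":0,"ax":0,"ay":0,"az":0,"fingers":1}]'
python3 - <<'E'
from h import *
need([.4526,.3755,.071],.064); print(ctrl.read_state()['qpos'])
E
```

```text
time_s: 3.58
eef_pos: [0.4568, 0.3698, 0.1337]
eef_rot: [1.462, 1.567, -0.055]
force: [0.7, -0.8, -0.2]
opening: 0.0854
turn [-0.01   0.    -0.004] shift before turn axes [62.6 -4.2 -6. ] after turn [62.7 -3.9 -6. ] sign -1
tool axes
 [[ 0.004  0.999  0.054]
 [-0.     0.054 -0.999]
 [-1.     0.004  0.   ]]
[-0.6690236   0.54967607 -0.12435407  1.99465722  0.11942883  0.60161637
 -2.39068891]
```

```bash
python3 -m pendant '[{"dx":20,"dy":-4,"dz":-6,"ax":-0.009,"ay":0,"az":-0.003,"fingers":1},{"dx":30,"dy":0,"dz":0,"ax":0,"ay":0,"az":0,"fingers":1},{"dx":12,"dy":0,"dz":0,"ax":0,"ay":0,"az":0,"fingers":1},{"dx":0,"dy":0,"dz":0,"ax":0,"ay":0,"az":0,"fingers":1},{"dx":0,"dy":0,"dz":0,"ax":0,"ay":0,"az":0,"fingers":1}]'
python3 - <<'E'
from h import *
need([.4526,.3755,.071],.064)
E
```

```text
time_s: 4.2
eef_pos: [0.4512, 0.3752, 0.0699]
eef_rot: [-0.77, 1.568, -2.277]
force: [0.0, -0.7, -0.6]
opening: 0.0854
turn [-0.     0.002  0.002] shift before turn axes [-1.1  1.4 -0.2] after turn [-1.1  1.4 -0.2] sign -1
tool axes
 [[-0.002  0.998  0.064]
 [-0.002  0.064 -0.998]
 [-1.    -0.002  0.002]]
```

```bash
python3 -m pendant '[{"dx":0,"dy":1,"dz":0,"ax":0,"ay":0,"az":0,"fingers":0},{"dx":0,"dy":0,"dz":0,"ax":0,"ay":0,"az":0,"fingers":0},{"dx":0,"dy":0,"dz":0,"ax":0,"ay":0,"az":0,"fingers":0},{"dx":0,"dy":0,"dz":0,"ax":0,"ay":0,"az":0,"fingers":0},{"dx":0,"dy":0,"dz":0,"ax":0,"ay":0,"az":0,"fingers":0}]'
python3 -m pendant '[{"dx":-10,"dy":0,"dz":0,"ax":0,"ay":0,"az":0,"fingers":0},{"dx":-25,"dy":0,"dz":0,"ax":0,"ay":0,"az":0,"fingers":0},{"dx":-40,"dy":0,"dz":0,"ax":0,"ay":0,"az":0,"fingers":0},{"dx":-40,"dy":0,"dz":0,"ax":0,"ay":0,"az":0,"fingers":0},{"dx":0,"dy":0,"dz":0,"ax":0,"ay":0,"az":0,"fingers":0}]'
python3 -m pendant '[{"dx":0,"dy":0,"dz":0,"ax":0,"ay":0,"az":0,"fingers":0}]'
python3 - <<'E'
from h import *
need([.58,-.16,.181],-.011)
grab('wrist','w3.png'); grab('top','top3.png');
i=cv2.imread('pics/w3.png')
j=cv2.resize(cv2.imread('pics/top3.png')[170:290,140:300],None,fx=2.5,fy=2.5)
i=cv2.resize(i,(400,250)); o=np.zeros((300,800,3),'uint8'); o[:250,:400]=i;o[:300,400:]=j;cv2.imwrite('pics/v3.png',o)
E
```

```text
time_s: 4.82
eef_pos: [0.4519, 0.375, 0.0694]
eef_rot: [-0.793, 1.567, -2.3]
force: [-1.3, -0.2, 0.6]
opening: 0.0233
time_s: 5.45
eef_pos: [0.4537, 0.3765, 0.1877]
eef_rot: [2.076, 1.568, 0.569]
force: [-0.2, -0.1, -2.2]
opening: 0.0232
time_s: 5.58
eef_pos: [0.4513, 0.3742, 0.1836]
eef_rot: [-0.798, 1.564, -2.305]
force: [-1.1, -0.9, -3.8]
opening: 0.0238
turn [0.075 0.005 0.004] shift before turn axes [  4.6  94.5 541.3] after turn [  2.6 134.6 532.7] sign -1
tool axes
 [[-0.004  0.998  0.064]
 [-0.005  0.064 -0.998]
 [-1.    -0.005  0.004]]
```

View pics/v3.png

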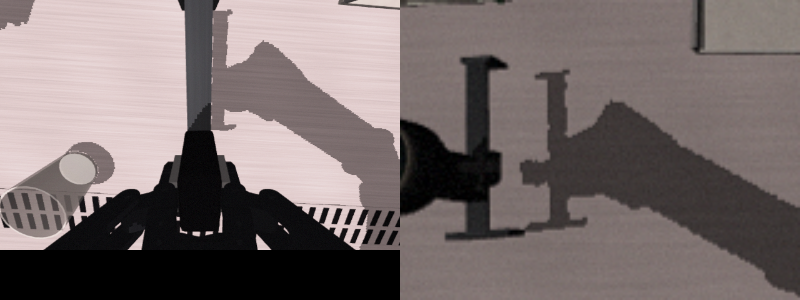

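The hook is gripped and aligned, with the bar running straight ahead of the jaws. Now I'll carry it sideways, short of the shelf, to the tube-bin lane.

```bash
python3 -m pendant '[{"dx":0,"dy":0,"dz":0,"ax":0.075,"ay":0.005,"az":0.004,"fingers":0},{"dx":-2,"dy":1,"dz":53,"ax":0,"ay":0,"az":0,"fingers":0},{"dx":-2,"dy":1,"dz":53,"ax":0,"ay":0,"az":0,"fingers":0},{"dx":-2,"dy":1,"dz":53,"ax":0,"ay":0,"az":0,"fingers":0},{"dx":-2,"dy":1,"dz":53,"ax":0,"ay":0,"az":0,"fingers":0}]'
python3 -m pendant '[{"dx":0,"dy":1,"dz":53,"ax":0,"ay":0,"az":0,"fingers":0},{"dx":0,"dy":1,"dz":53,"ax":0,"ay":0,"az":0,"fingers":0},{"dx":0,"dy":1,"dz":53,"ax":0,"ay":0,"az":0,"fingers":0},{"dx":0,"dy":1,"dz":53,"ax":0,"ay":0,"az":0,"fingers":0},{"dx":0,"dy":1,"dz":53,"ax":0,"ay":0,"az":0,"fingers":0}]'
python3 -m pendant '[{"dx":0,"dy":1,"dz":53,"ax":0,"ay":0,"az":0,"fingers":0},{"dx":0,"dy":0,"dz":0,"ax":0,"ay":0,"az":0,"fingers":0},{"dx":0,"dy":0,"dz":0,"ax":0,"ay":0,"az":0,"fingers":0}]'
python3 - <<'E'
from h import *
need([.577,-.1587,.19],-.011)
grab('wrist','w4.png'); grab('top','top4.png')
E
```

```text
time_s: 6.3
eef_pos: [0.4527, 0.161, 0.1906]
eef_rot: [-1.978, 1.569, 2.723]
force: [0.4, 0.1, -1.8]
opening: 0.0234
time_s: 6.92
eef_pos: [0.4547, -0.1035, 0.1902]
eef_rot: [-2.573, 1.568, 2.129]
force: [1.9, 0.9, -3.2]
opening: 0.0237
time_s: 7.3
eef_pos: [0.4552, -0.1545, 0.1902]
eef_rot: [-2.655, 1.567, 2.045]
force: [0.5, 0.1, -2.2]
opening: 0.0232
turn [-0.001 -0.003  0.002] shift before turn axes [  0.  121.8   2.8] after turn [  0.2 121.8   2.8] sign -1
tool axes
 [[-0.002  1.    -0.012]
 [ 0.003 -0.012 -1.   ]
 [-1.    -0.002 -0.003]]
```

View pics/w4.png

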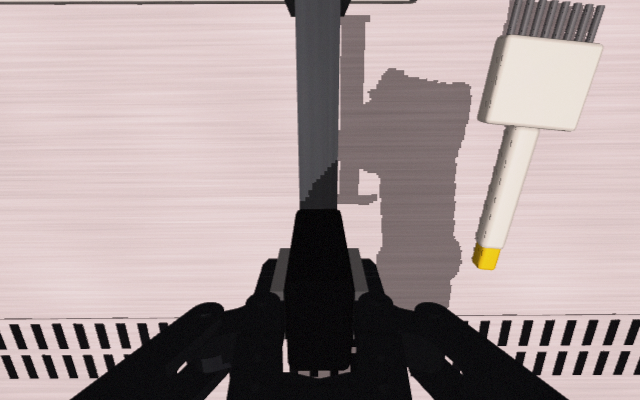

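The wrist view shows the hook pointing along the lane, with the shelf's front edge at the top of the image. I'll move forward over the bin.

```bash
python3 -m pendant '[{"dx":0,"dy":40,"dz":1,"ax":0,"ay":-0.003,"az":0.002,"fingers":0},{"dx":0,"dy":40,"dz":1,"ax":0,"ay":0,"az":0,"fingers":0},{"dx":0,"dy":40,"dz":1,"ax":0,"ay":0,"az":0,"fingers":0},{"dx":0,"dy":0,"dz":0,"ax":0,"ay":0,"az":0,"fingers":0},{"dx":0,"dy":0,"dz":0,"ax":0,"ay":0,"az":0,"fingers":0}]'
python3 - <<'E'
from h import *
need([.577,-.1587,.19],-.011)
a=grab('wrist','w5.png'); b=grab('top','top5.png')
i=cv2.imread('pics/w5.png'); j=cv2.imread('pics/top5.png')
o=np.zeros((600,800,3),'uint8'); o[:250,:400]=cv2.resize(i,(400,250)); 
o[:400,400:]=cv2.resize(j[110:210,330:430],(400,400),interpolation=cv2.INTER_CUBIC)
o[250:600,:400]=cv2.resize(i[0:140,240:400],(400,350),interpolation=cv2.INTER_CUBIC)
cv2.imwrite('pics/v5.png',np.clip(o*1.4,0,255))
E
```

```text
time_s: 8.02
eef_pos: [0.5751, -0.1576, 0.1908]
eef_rot: [0.973, 1.57, -0.607]
force: [-1.6, 0.0, -2.2]
opening: 0.0231
turn [ 0.002  0.    -0.   ] shift before turn axes [0.8 1.9 1.1] after turn [0.8 1.9 1.1] sign -1
tool axes
 [[ 0.     1.    -0.009]
 [-0.    -0.009 -1.   ]
 [-1.     0.     0.   ]][ WARN:0@1.483] global loadsave.cpp:1063 imwrite_ Unsupported depth image for selected encoder is fallbacked to CV_8U.
```

View pics/v5.png

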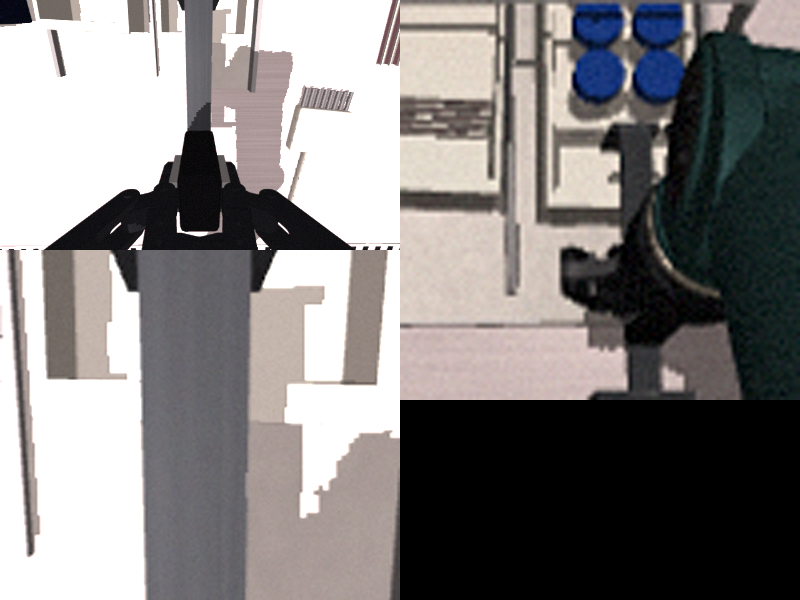

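The top crop shows the tip plate at about (387,142), over the gap between the lip and the tubes. In the wrist view the inside edge of the lip is at about row 52, columns 259 to 391.

```bash
python3 - <<'E'
from h import *
a=load('wrist'); b=load('top')
print(onz(a,258.8,51.6,.082),onz(a,391,53.6,.082))
for q in ((600,125),(657,125)): print('tip',onz(b,330+(q[0]-400)/4,110+q[1]/4,.167))
# tip in wrist: bar end width 119..~275 at row 290 (crop)
for q in ((139,290),(250,290)): print('bar under tip (wrist)',onz(a,240+q[0]/2.5,(q[1]-250)/2.5,.167))
g=cv2.cvtColor(a['frame'],cv2.COLOR_RGB2GRAY); print(g[44:66,265],g[44:66,385])
print(g[50:140:3,300])
E
```

```text
[ 0.67804906 -0.11695931  0.082     ] [ 0.67596883 -0.20843468  0.082     ]
tip [ 0.69550619 -0.13730907  0.167     ]
tip [ 0.69507759 -0.17293892  0.167     ]
bar under tip (wrist) [ 0.68617088 -0.14826746  0.167     ]
bar under tip (wrist) [ 0.68599723 -0.16794205  0.167     ]
[ 78  77  78  78  77  76  78 118 231 236 236 236 236 237 236 236 236 236
 236 235 236 236] [ 98 101  98  98  99  98  96  99  97  82 195 231 234 234 234 234 233 234
 234 234 234 233]
[78 77 78 78 79 75 81 80 78 77 78 79 79 79 79 79 83 79 82 78 82 81 79 79
 77 77 78 77 78 77]
```

The tip is at x ≈ 0.695, the lip's inner face at ≈ 0.677 and the tubes start at ≈ 0.727, so it can go straight down by about 69 mm. That leaves the bar about 10 mm above the lip.

```bash
python3 -m pendant '[{"dx":15,"dy":3,"dz":3,"ax":0,"ay":0,"az":0,"fingers":0},{"dx":25,"dy":0,"dz":0,"ax":0,"ay":0,"az":0,"fingers":0},{"dx":20,"dy":0,"dz":0,"ax":0,"ay":0,"az":0,"fingers":0},{"dx":9,"dy":0,"dz":0,"ax":0,"ay":0,"az":0,"fingers":0},{"dx":0,"dy":0,"dz":0,"ax":0,"ay":0,"az":0,"fingers":0}]'
python3 -m pendant '[{"dx":0,"dy":0,"dz":0,"ax":0,"ay":0,"az":0,"fingers":0}]'
python3 - <<'E'
from h import *
need([.577,-.1600,.1215],-.011)
E
```

```text
time_s: 8.75
eef_pos: [0.5786, -0.1625, 0.1217]
eef_rot: [1.025, 1.569, -0.558]
force: [0.5, -0.3, -1.9]
opening: 0.0234
time_s: 8.88
eef_pos: [0.5798, -0.1626, 0.1231]
eef_rot: [1.269, 1.566, -0.313]
force: [1.1, -0.2, -1.5]
opening: 0.0233
turn [-0.     0.001 -0.004] shift before turn axes [ 1.6 -2.9 -2.6] after turn [ 1.6 -2.9 -2.6] sign -1
tool axes
 [[ 0.004  1.    -0.011]
 [-0.001 -0.011 -1.   ]
 [-1.     0.004  0.001]]
```

```bash
python3 -m pendant '[{"dx":1,"dy":-8,"dz":0,"ax":0,"ay":0,"az":0,"fingers":0},{"dx":0,"dy":-8,"dz":0,"ax":0,"ay":0,"az":0,"fingers":0},{"dx":0,"dy":-8,"dz":0,"ax":0,"ay":0,"az":0,"fingers":0},{"dx":0,"dy":-8,"dz":0,"ax":0,"ay":0,"az":0,"fingers":0},{"dx":0,"dy":-8,"dz":0,"ax":0,"ay":0,"az":0,"fingers":0}]'
python3 -m pendant '[{"dx":0,"dy":-8,"dz":0,"ax":0,"ay":0,"az":0,"fingers":0},{"dx":0,"dy":-8,"dz":0,"ax":0,"ay":0,"az":0,"fingers":0},{"dx":0,"dy":0,"dz":0,"ax":0,"ay":0,"az":0,"fingers":0},{"dx":0,"dy":0,"dz":0,"ax":0,"ay":0,"az":0,"fingers":0}]'
python3 - <<'E'
from h import *
need([.4935,-.1600,.1215],-.011)
a=grab('wrist','w6.png'); b=grab('top','top6.png')
i=cv2.imread('pics/w6.png'); j=cv2.imread('pics/top6.png')
o=np.zeros((560,800,3),'uint8'); 
o[:400,400:]=cv2.resize(j[110:210,330:430],(400,400),interpolation=cv2.INTER_CUBIC)
o[:350,:400]=cv2.resize(i[0:140,240:400],(400,350),interpolation=cv2.INTER_CUBIC)
cv2.imwrite('pics/v6.png',o)
E
```

```text
time_s: 9.5
eef_pos: [0.5401, -0.1621, 0.1218]
eef_rot: [1.334, 1.565, -0.248]
force: [3.8, 0.2, -3.7]
opening: 0.0233
time_s: 10.0
eef_pos: [0.5226, -0.1618, 0.1214]
eef_rot: [1.023, 1.569, -0.559]
force: [1.7, -0.3, -1.4]
opening: 0.0233
turn [-0.     0.001 -0.002] shift before turn axes [ -0.1 -29.1  -1.5] after turn [ -0.1 -29.1  -1.5] sign -1
tool axes
 [[ 0.002  1.    -0.011]
 [-0.001 -0.011 -1.   ]
 [-1.     0.002  0.001]]
```

View pics/v6.png

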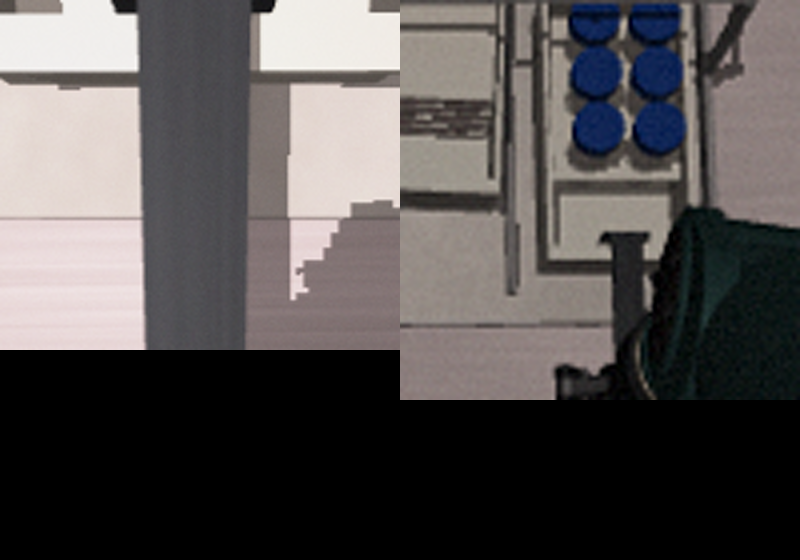

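The bin is following the hook straight. In the wrist view the lip's outer edge is at about row 29 and the shelf's front edge at about row 87.

```bash
python3 - <<'E'
from h import *
a=load('wrist'); b=load('top')
g=cv2.cvtColor(a['frame'],cv2.COLOR_RGB2GRAY)
for u in (255,285,350,370): print(u,g[2:12,u],g[24:36,u],g[80:94,u])
for u,v in ((285,28.8),(370,28.8)): print('lip',onz(a,u,v,.082))
for u,v in ((250,86.9),(285,86.9)): print('edge',onz(a,u,v,.012))
for q in ((540,262),): print('top lip',onz(b,330+(q[0]-400)/4,110+q[1]/4,.082))
print('top edge',onz(b,345,110+325/4,.012))
E
```

```text
255 [138 138 136 192 235 238 239 239 238 239] [238 239 238 239 187 104  83  79  91 124 213 219] [222 221 221 221 219 220 206 179 218 219 220 220 222 225]
285 [143 183 185 237 239 238 239 239 238 239] [239 239 240 239 186  95  80  81  82  90 119 215] [218 218 220 219 221 220 208 165 216 222 219 225 224 226]
350 [218 230 238 238 238 239 238 238 238 238] [238 239 238 238 150  97  82  82  81  98 115 120] [117 118 117 119 120 116 106  96 116 117 121 120 119 123]
370 [237 237 237 238 237 237 238 237 237 238] [238 238 237 238 155  96  82  77  91 146 213 218] [220 223 221 219 221 221 201 157 211 219 219 218 220 221]
lip [ 0.63069795 -0.14647322  0.082     ]
lip [ 0.63022641 -0.18816909  0.082     ]
edge [ 0.60262242 -0.11349095  0.012     ]
edge [ 0.60233766 -0.13855087  0.012     ]
top lip [ 0.62860672 -0.10709009  0.082     ]
top edge [ 0.60018193 -0.05701023  0.012     ]
```

```bash
python3 -m pendant '[{"dx":0,"dy":-8,"dz":0,"ax":0,"ay":0,"az":0,"fingers":0},{"dx":0,"dy":-8,"dz":0,"ax":0,"ay":0,"az":0,"fingers":0},{"dx":0,"dy":-8,"dz":0,"ax":0,"ay":0,"az":0,"fingers":0},{"dx":0,"dy":-4,"dz":0,"ax":0,"ay":0,"az":0,"fingers":0},{"dx":0,"dy":0,"dz":0,"ax":0,"ay":0,"az":0,"fingers":0}]'
python3 -m pendant '[{"dx":0,"dy":0,"dz":0,"ax":0,"ay":0,"az":0,"fingers":0},{"dx":0,"dy":0,"dz":0,"ax":0,"ay":0,"az":0,"fingers":0}]'
python3 - <<'E'
from h import *
need([.4935,-.1600,.1215],-.011)
a=grab('wrist','w7.png'); b=grab('top','top7.png')
g=cv2.cvtColor(a['frame'],cv2.COLOR_RGB2GRAY)
for u in (255,285,370): print(u,g[0:110:2,u])
b=cv2.cvtColor(b['frame'],cv2.COLOR_RGB2GRAY)
for u in (345,372,378): print(u,b[174:200,u])
E
```

```text
time_s: 10.72
eef_pos: [0.4941, -0.1615, 0.1213]
eef_rot: [0.886, 1.569, -0.696]
force: [1.2, 0.2, -1.5]
opening: 0.0231
time_s: 10.98
eef_pos: [0.4942, -0.1614, 0.121]
eef_rot: [0.682, 1.57, -0.9]
force: [0.4, -0.3, -1.7]
opening: 0.0234
turn [-0.     0.001 -0.001] shift before turn axes [-0.5 -0.7 -1.4] after turn [-0.5 -0.7 -1.4] sign -1
tool axes
 [[ 0.001  1.    -0.011]
 [-0.001 -0.011 -1.   ]
 [-1.     0.001  0.001]]
255 [138 138 138 236 238 239 240 239 239 239 238 239 239 239 189  86  92 210
 221 220 220 221  95 215 219 220 224 225 219 221 225 224 223 226 222 219
 220 219 229 227 225 222 221 221 225 224 216 223 221 218 219 221 219 221
 221]
285 [ 25 110 187 239 239 238 239 240 239 239 239 239 238 240 189  84  81 210
 218 219 219 219  99 217 220 222 226 225 221 222 225 226 223 229 223 221
 224 223 230 226 228 224 221 228 227 223 221 224 223 220 219 222 224 223
 221]
370 [238 238 238 237 239 238 238 238 239 238 239 238 238 238 150  82  82 213
 221 222 219 218  93 214 218 220 223 216 217 215 220 218 220 217 219 221
 219 223 220 224 219 218 220 225 220 217 218 216 220 160 156 161 122 121
 117]
345 [138 141 139 141 134 138 137 138 137 137 136 139 136 137 138 136 131  97
 129 128 130 130 126 124 128 133]
372 [147 145 150 146 147 150 153 144 154 153 141  85  39  44  78 135 100  96
 129 131 129 134 133 130 135 136]
378 [146 146 147 147 145 148 150 151 146 150 144  82  42  55 105 139  97  74
 138 134 129 134 136 130 133 136]
```

```bash
python3 - <<'E'
from h import *
a=load('wrist'); b=load('top')
print(onz(a,285,28.6,.082),onz(a,370,28.4,.082),onz(a,270,44.3,.012))
print('top',onz(b,375,184.8,.082),onz(b,345,191.3,.012))
E
python3 -m pendant '[{"dx":0,"dy":8,"dz":0,"ax":0,"ay":0,"az":0,"fingers":0},{"dx":0,"dy":8,"dz":0,"ax":0,"ay":0,"az":0,"fingers":0},{"dx":-10,"dy":0,"dz":0,"ax":0,"ay":0,"az":0,"fingers":0},{"dx":-25,"dy":0,"dz":0,"ax":0,"ay":0,"az":0,"fingers":0},{"dx":-35,"dy":0,"dz":0,"ax":0,"ay":0,"az":0,"fingers":0}]'
python3 -m pendant '[{"dx":0,"dy":0,"dz":0,"ax":0,"ay":0,"az":0,"fingers":0},{"dx":0,"dy":0,"dz":0,"ax":0,"ay":0,"az":0,"fingers":0}]'
python3 - <<'E'
from h import *
need([.46,-.15,.19],-.011)
E
```

```text
[ 0.60231827 -0.14615655  0.082     ] [ 0.60193156 -0.18773675  0.082     ] [ 0.60184079 -0.12914592  0.012     ]
top [ 0.60276027 -0.1329615   0.082     ] [ 0.60003683 -0.05700676  0.012     ]
time_s: 11.7
eef_pos: [0.5101, -0.1613, 0.1918]
eef_rot: [0.591, 1.57, -0.991]
force: [-0.7, 0.5, -2.2]
opening: 0.0236
time_s: 11.95
eef_pos: [0.5103, -0.1615, 0.1911]
eef_rot: [1.133, 1.569, -0.449]
force: [-0.6, -0.8, -2.4]
opening: 0.0233
turn [-0.     0.001 -0.002] shift before turn axes [  1.  -50.5 -10.9] after turn [  1.1 -50.5 -10.9] sign -1
tool axes
 [[ 0.002  1.    -0.011]
 [-0.001 -0.011 -1.   ]
 [-1.     0.002  0.001]]
```

The lip is flush: 0.602 against a shelf edge of 0.600 to 0.602, and the tip is out. Next I'll back off and carry the hook to the open bench at about (0.45, 0.30), which is close to where it first stood.

```bash
python3 -m pendant '[{"dx":0,"dy":-20,"dz":0,"ax":0,"ay":0,"az":0,"fingers":0},{"dx":0,"dy":-42,"dz":0,"ax":0,"ay":0,"az":0,"fingers":0},{"dx":0,"dy":0,"dz":-30,"ax":0,"ay":0,"az":0,"fingers":0},{"dx":0,"dy":0,"dz":-50,"ax":0,"ay":0,"az":0,"fingers":0},{"dx":0,"dy":0,"dz":-50,"ax":0,"ay":0,"az":0,"fingers":0}]'
python3 -m pendant '[{"dx":0,"dy":0,"dz":-50,"ax":0,"ay":0,"az":0,"fingers":0},{"dx":0,"dy":0,"dz":-50,"ax":0,"ay":0,"az":0,"fingers":0},{"dx":0,"dy":0,"dz":-50,"ax":0,"ay":0,"az":0,"fingers":0},{"dx":0,"dy":0,"dz":-50,"ax":0,"ay":0,"az":0,"fingers":0},{"dx":0,"dy":0,"dz":-50,"ax":0,"ay":0,"az":0,"fingers":0}]'
python3 -m pendant '[{"dx":0,"dy":0,"dz":-50,"ax":0,"ay":0,"az":0,"fingers":0},{"dx":0,"dy":0,"dz":-30,"ax":0,"ay":0,"az":0,"fingers":0},{"dx":0,"dy":0,"dz":0,"ax":0,"ay":0,"az":0,"fingers":0},{"dx":0,"dy":0,"dz":0,"ax":0,"ay":0,"az":0,"fingers":0}]'
python3 - <<'E'
from h import *
need([.45,.30,.0694],-.011)
E
```

```text
time_s: 12.58
eef_pos: [0.4494, -0.03, 0.1899]
eef_rot: [0.443, 1.569, -1.141]
force: [0.8, -0.2, -2.2]
opening: 0.0233
time_s: 13.2
eef_pos: [0.4522, 0.22, 0.1894]
eef_rot: [0.156, 1.568, -1.426]
force: [0.8, 0.5, -2.7]
opening: 0.023
time_s: 13.7
eef_pos: [0.4533, 0.2975, 0.1893]
eef_rot: [0.098, 1.567, -1.484]
force: [-0.6, -0.3, -1.6]
opening: 0.0233
turn [-0.001  0.004 -0.   ] shift before turn axes [119.9  -3.4  -3. ] after turn [119.9  -3.3  -2.5] sign -1
tool axes
 [[ 0.     1.    -0.012]
 [-0.004 -0.012 -1.   ]
 [-1.     0.     0.004]]
```

```bash
python3 -m pendant '[{"dx":40,"dy":0,"dz":0,"ax":0,"ay":0.004,"az":0,"fingers":0},{"dx":45,"dy":0,"dz":0,"ax":0,"ay":0,"az":0,"fingers":0},{"dx":25,"dy":0,"dz":0,"ax":0,"ay":0,"az":0,"fingers":0},{"dx":6,"dy":0,"dz":0,"ax":0,"ay":0,"az":0,"fingers":0},{"dx":0,"dy":0,"dz":0,"ax":0,"ay":0,"az":0,"fingers":0}]'
python3 -m pendant '[{"dx":1,"dy":0,"dz":0,"ax":0,"ay":0,"az":0,"fingers":0},{"dx":1,"dy":0,"dz":0,"ax":0,"ay":0,"az":0,"fingers":0},{"dx":1,"dy":0,"dz":0,"ax":0,"ay":0,"az":0,"fingers":0},{"dx":0,"dy":0,"dz":0,"ax":0,"ay":0,"az":0,"fingers":0}]'
python3 - <<'E'
from h import *
need([.45,.30,.0694],-.011); grab('scene','s8.png')
E
```

```text
time_s: 14.32
eef_pos: [0.4549, 0.2983, 0.0748]
eef_rot: [2.235, 1.567, 0.652]
force: [0.6, -0.4, -2.0]
opening: 0.0235
time_s: 14.82
eef_pos: [0.4546, 0.2993, 0.0719]
eef_rot: [2.331, 1.566, 0.749]
force: [0.1, -0.6, -2.3]
opening: 0.0233
turn [-0.    -0.003 -0.003] shift before turn axes [ 2.5 -4.6 -0.6] after turn [ 2.5 -4.6 -0.6] sign -1
tool axes
 [[ 0.003  1.    -0.011]
 [ 0.003 -0.011 -1.   ]
 [-1.     0.003 -0.003]]
```

```bash
python3 -m pendant '[{"dx":1,"dy":0,"dz":0,"ax":0,"ay":0,"az":0,"fingers":0},{"dx":1,"dy":0,"dz":0,"ax":0,"ay":0,"az":0,"fingers":0},{"dx":0,"dy":0,"dz":0,"ax":0,"ay":0,"az":0,"fingers":0}]'
python3 -m pendant '[{"dx":0.5,"dy":0,"dz":0,"ax":0,"ay":0,"az":0,"fingers":0},{"dx":0.5,"dy":0,"dz":0,"ax":0,"ay":0,"az":0,"fingers":0},{"dx":0,"dy":0,"dz":0,"ax":0,"ay":0,"az":0,"fingers":0}]'
```

```text
time_s: 15.25
eef_pos: [0.4546, 0.2993, 0.0697]
eef_rot: [2.342, 1.567, 0.76]
force: [-0.1, 0.0, -0.4]
opening: 0.0234
time_s: 15.62
eef_pos: [0.4548, 0.2994, 0.0694]
eef_rot: [2.29, 1.566, 0.708]
force: [-0.8, -0.5, 6.0]
opening: 0.0234
```

The soles are on the bench: the upward force rose from -2 to +6 N. I'll release and go straight up.

```bash
python3 -m pendant '[{"dx":0,"dy":0,"dz":0,"ax":0,"ay":0,"az":0,"fingers":1},{"dx":0,"dy":0,"dz":0,"ax":0,"ay":0,"az":0,"fingers":1},{"dx":0,"dy":0,"dz":0,"ax":0,"ay":0,"az":0,"fingers":1},{"dx":0,"dy":0,"dz":0,"ax":0,"ay":0,"az":0,"fingers":1},{"dx":-10,"dy":0,"dz":0,"ax":0,"ay":0,"az":0,"fingers":1}]'
python3 -m pendant '[{"dx":-30,"dy":0,"dz":0,"ax":0,"ay":0,"az":0,"fingers":1},{"dx":-50,"dy":0,"dz":0,"ax":0,"ay":0,"az":0,"fingers":1},{"dx":-50,"dy":0,"dz":0,"ax":0,"ay":0,"az":0,"fingers":1},{"dx":-50,"dy":0,"dz":0,"ax":0,"ay":0,"az":0,"fingers":1},{"dx":0,"dy":0,"dz":0,"ax":0,"ay":0,"az":0,"fingers":1}]'
python3 -m pendant '[{"dx":0,"dy":0,"dz":0,"ax":0,"ay":0,"az":0,"fingers":1}]'
python3 - <<'E'
from h import *
a=grab('scene','s9.png'); b=grab('top','t9.png')
j=b['frame'][:,:,::-1]; i=a['frame'][:,:,::-1]
o=np.zeros((600,800,3),'uint8')
o[:300,:400]=cv2.resize(i[140:380,130:450],(400,300)); o[:400,400:]=cv2.resize(i[140:240,420:520],(400,400))
o[300:600,:400]=cv2.resize(j[60:285,150:450],(400,300))
cv2.imwrite('pics/v9.png',o)
E
```

```text
time_s: 16.25
eef_pos: [0.454, 0.2989, 0.0784]
eef_rot: [2.426, 1.568, 0.845]
force: [-0.2, 0.2, -0.1]
opening: 0.085
time_s: 16.88
eef_pos: [0.4563, 0.3006, 0.2637]
eef_rot: [2.251, 1.556, 0.669]
force: [0.5, -0.6, 0.3]
opening: 0.0853
time_s: 17.0
eef_pos: [0.4535, 0.2983, 0.2587]
eef_rot: [2.32, 1.567, 0.738]
force: [-0.3, -0.7, -0.4]
opening: 0.0855
```

View pics/v9.png

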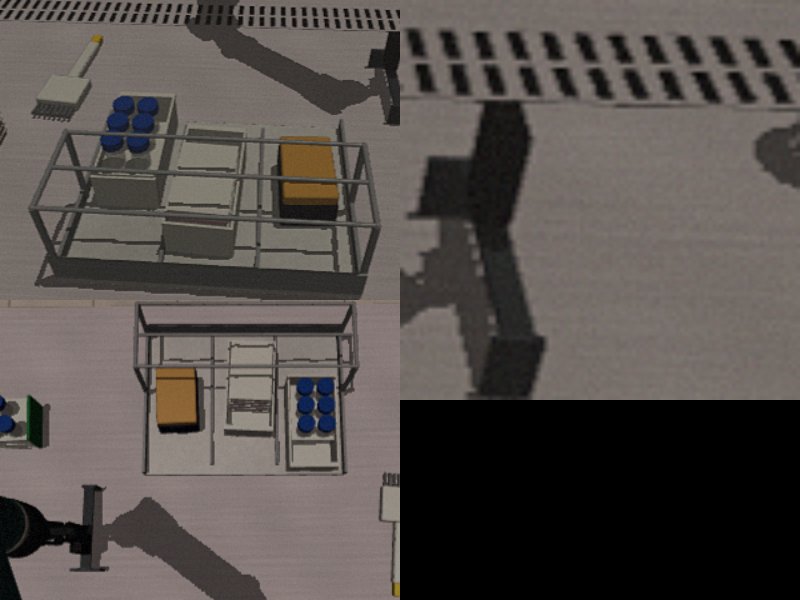

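The hook stands upright on both plates, the tube bin sits straight at the shelf's front edge, and the plate bin looks unmoved. One last numeric check before handing in.

```bash
python3 - <<'E'
from h import *
b=load('top'); g=cv2.cvtColor(b['frame'],cv2.COLOR_RGB2GRAY).astype(float)
g0=cv2.cvtColor(cv2.imread('pics/top0.png'),cv2.COLOR_BGR2GRAY).astype(float)
for us in (range(370,380),range(392,402)):
    p=g[175:196,us].mean(1); v=175+np.argmin(np.diff(p))+.5
    print('lip',v,onz(b,np.mean(us),v,.082).round(4))
p=g[185:196,340:350].mean(1); print('edge',onz(b,345,185+np.argmin(p),.012).round(4))
print('plate diff',np.abs(g-g0)[145:165,315:357].mean())
print(ctrl.read_state()['force']); print(ctrl.finish_job())
E
```

```text
lip 184.5 [ 0.6036 -0.1317  0.082 ]
lip 184.5 [ 0.6029 -0.1905  0.082 ]
edge [ 0.6009 -0.057   0.012 ]
plate diff 16.276190476190475
[ 0.1404567  -0.23093706  0.15418515]
the job is handed in; nothing more can be done
None
```

```bash
python3 - <<'E'
import cv2,numpy as np
a,b=[cv2.cvtColor(cv2.imread('pics/'+n),cv2.COLOR_BGR2GRAY).astype(np.float32) for n in('top0.png','t9.png')] if __import__('os').path.exists('pics/t9.png') else 0
for n,s in (('plate',np.s_[138:168,312:360]),('tip box',np.s_[105:165,262:305])):
    print(n,a[s].mean(),b[s].mean(),cv2.phaseCorrelate(a[s],b[s],cv2.createHanningWindow(a[s].shape[::-1],cv2.CV_32F)))
E
```

```text
plate 94.3125 110.104164 ((-0.07224162777595566, -0.15103840701701543), 1.0164104951752557)
tip box 80.398834 94.36706 ((0.4043223126379196, 0.081397051771809), 0.990580975567853)
```

I hooked the tube bin behind its front lip, dragged it straight forward to the shelf's front edge and unhooked. I then stood the hook on the open bench at about (0.455, 0.30). The job was handed in shortly after 17 s; no verdict is reported.

**Tube bin:** in the last top view the lip is at x ≈ 0.603 and the shelf edge at about 0.601, so it is flush within about 3 mm. The wrist view, just before unhooking, agreed within 1 mm. The two ends of the lip differ by under 1 mm, so the bin is square to the shelf.

**Hook:** it is upright on both plates. The upward force came on at the same gripper height at which I first gripped it standing.

**Robot:** it ended clear of everything, with a force reading of about 0 N.

**Plate bin:** my first check, a raw image difference, came out at 16 grey levels, which looked wrong, and I handed in before resolving it. Checking the saved pictures afterwards, the whole image had become about 15 levels brighter. The measured shift of the plate bin was about 0.2 pixel, under 1 mm, so it did not move.

**Other disagreements:**
- My first move calls were refused for missing keys, and nothing moved.
- The lip's lower edge, measured against deck height, came out 9 mm off. I did not use it, because its width did not fit the bin.

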